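Put the gearbox rig into third

TASK

The gearbox test rig on the lab bench was left with its gear lever somewhere in the left-hand arm of the H-shaped gate: push the lever level with the cross slot, across to the right, and then forward (away from the robot) until it is fully home in the third slot, the far right one. Only push the knob with the fingertips or the outside of the fingers and never grip it, and on the way do not let the lever run down into the fourth slot, the near right one. Leave everything else on the bench where it is, and let go with the lever still in third.

Things in the scene. Friction and masses are not known exactly. Their poses are not given: they have to be found in the camera images.
- rig: Gearbox test rig screwed to the bench: grey housing 144 x 136 mm on a flange 180 x 170 mm, its top a steel gate plate 80 mm above the bench; a motor, up to 60 mm high, sticks out on the far side to 122 mm from the centre. Origin: centre of its underside, on the bench. x is forward (away from the robot; the rig may be turned up to 0.45 rad), y left, z up.
- gate_centre (a point): Centre of the H gate on the plate's top, 80 mm above the rig's origin, axes as the rig's. Two slots along x, centred at y = +20 and -20 mm, 16 mm wide, reach x = -31 to +31 mm; a cross slot along y at x = 0, 20 mm wide, joins them between two round-cornered tongues. Slot 1 far left, 2 near left, 3 far right, 4 near right, numbered by one to four raised pips at the slots' ends.
- knob_centre (a point): Centre of the lever's black knob, 36 mm across its four flats, 40 mm high, on a 10 mm steel rod. It leans with the lever about a pivot 20 mm above the rig's origin: in the rig's frame x = 120 sin(fore), y = -120 sin(across) cos(fore), z = 20 + 120 cos(across) cos(fore) mm. The lever stays where it is left; a push takes about 2 to 3 N, more where the rod bears on the gate.
- selector_across (a joint): Sideways lean of the lever (rad): 0 is mid-gate, positive leans right (-y of the rig), stops at -0.37 and +0.37. The right-hand slots hold it within about 0.29 to 0.37, the left-hand ones within -0.37 to -0.29. Starts on the left.
- selector_fore (a joint): Fore-and-aft lean of the lever (rad): 0 is the middle of the cross slot, positive leans forward (+x of the rig), stops at -0.38 and +0.38 (fully home in a near or far slot). The lever can cross between left and right only within about -0.08 to +0.08. Starts anywhere in the left arm, -0.36 to +0.36.
- knob_far: The flat cheek of the knob on its far (+x) side, 26 x 8 x 40 mm, part of the knob; origin at the cheek's centre, 14 mm from the knob's axis; axes as the lever's. Fingers bearing on two opposite cheeks at once count as gripping.
- knob_near: The flat cheek of the knob on its near (-x) side, 26 x 8 x 40 mm, part of the knob; origin at the cheek's centre, 14 mm from the knob's axis; axes as the lever's. Fingers bearing on two opposite cheeks at once count as gripping.
- knob_left: The flat cheek of the knob on its left (+y) side, 26 x 8 x 40 mm, part of the knob; origin at the cheek's centre, 14 mm from the knob's axis; axes as the lever's. Fingers bearing on two opposite cheeks at once count as gripping.
- knob_right: The flat cheek of the knob on its right (-y) side, 26 x 8 x 40 mm, part of the knob; origin at the cheek's centre, 14 mm from the knob's axis; axes as the lever's. Fingers bearing on two opposite cheeks at once count as gripping.
- robot_car: Bystander: small two-wheeled robot car about 155 x 190 x 66 mm on the left of the bench; origin at its underside. To be left alone.
- screwdriver: Bystander: screwdriver 190 mm long lying to the right of the rig; origin at its underside. To be left alone.
- spool: Bystander: spool 60 mm across and 50 mm high standing to the left of the rig; origin at its underside. To be left alone.
- spare_wheel: Bystander: spare wheel 66 mm across, 26 mm thick, lying flat on the robot's side of the rig; origin at its underside. To be left alone.
- cutters: Bystander: side cutters about 150 mm long, lying on the right of the bench; origin at its underside. To be left alone.
- flux_jar: Bystander: jar 56 mm across and 60 mm high, on the right of the bench; origin at its underside. To be left alone.

How it is judged:
By the outcome, as a careful person would: the job done as asked, in the order asked, and still so for the second after the job is handed in, with the robot touching nothing.
It also fails if it takes over 58 s, if anything falls off the work surface, if the arm or the gripper's body presses on something with over 40 N, if the wrist force passes 120 N, or if a joint passes its speed limit or range.

ROBOT

A 6-joint arm with a two-finger parallel gripper is mounted at the origin on the work surface. World frame = base frame: x ahead of the robot, y to its left, z up, the work surface at z = 0. Lengths are in mm, angles in rad, forces in N, time in s.
With the tool pointing down it reaches from about 300 to 775 mm from the base axis. Payload 14.6 kg.
Tool frame: the origin (TCP) lies between the finger pads; the fingertips stand 8 mm ahead of it and the grasp point (between the pads) lies 11 mm behind it; z points along the fingers, y is the direction in which the jaws open and shut (so a half turn about z gives the same grasp; the last joint's range is limited). The gripper opens to 94 mm and grips with 3 to 60 N. Pads are 16 mm wide; open, the fingers measure 119 mm over their backs; the gripper's body (75 mm by 177 mm) begins 78 mm behind the grasp point.
Start: joints at [1.156, 0.3, 1.521, -0, 1.321, -0.067], TCP at [187.454, 517.059, 213.446] pointing down, gripper open.
Joint ranges: [-3.03, 3.03], [-0.79, 2.21], [0.23, 2.52], [-1.04, 4.18], [0, 3.07], [-2.55, 2.55]. Speed limits (rad/s): [2.22, 2.22, 2.57, 3.14, 3.14, 3.14].

INTERFACE

Orientations are given as [roll, pitch, yaw] about the fixed x, y, z axes, in that order (R = Rz(yaw) Ry(pitch) Rx(roll)).
In Python, from cell import manip gives the robot as it stands. The module is installed in compiled form; this text tells all that it offers.
- The arm moves only by the tool send_rows, never from a script. Its argument "series" is a list that holds one entry, the list of rows, each a list of 5 numbers: the opening, from 0 (shut) to 1 (fully open), then the shift along the tool's x, y, z in mm, then the turn about the tool's z in degrees. In form: [[[gripper, dx, dy, dz, roll], ...]]. A call has 1 to 10 rows; each row is the pose to reach, as a shift and turn from the pose commanded when the call began, along the tool's axes at that moment; what a row does not reach only later rows make up. A row lasts 1/10 s, in which the tool goes at most 50 mm and 8.59 degrees, less where a joint would pass 70% of its speed; a pose out of reach is approached as far as the arm can. A call with a gripper value outside its range is refused whole. The fingers move at their own pace and stop on an object; "newtons" is the grip in N (left out, the last holds). Time passes only in rows, so rows that repeat a pose let the fingers close. It gives the time, the measured TCP pose, the force and the opening at its end, in the units of the state.
- manip.read_state(): the state, without advancing time (a new reading comes with each control period).
- manip.camera(name): name is "scene" or "side" or "wrist"; returns a dict with "img" (480x640x3 uint8, red, green, blue), "vfov" (degrees; the focal length in pixels is half the picture's height over the tangent of half this angle, whatever the lens; pixels are square), "cx", "cy" (the principal point, pixels), "pose" (4x4, takes a point from camera to world coordinates); the wrist camera has in their place "T_tool_cam" (4x4, takes a point from camera to tool coordinates, whose origin is the TCP and whose axes are the flange's). Camera axes: x right, y down, z forward; pixel columns grow to the right and rows downward; lengths in mm; the calibration is good to about 2 mm. The wrist camera is an equidistant fisheye: a pixel r from the principal point sees the ray r / f radians off the axis. A picture is of the moment at which its call begins: read the wrist's pose just before it. There is no depth.
- manip.sign_off(): hands the job in, once; it reports no verdict.
Trained networks look in a picture, given as the dict that the camera call returned (one of the last four; its "shot" number tells which), for a name from the list of things; names that differ only in an ending like _2 or _b are one class to them, and where a whole thing is asked for, a point or a joint stands for the part that bears it (a point fixed in the world has none). Each returns a list of dicts, best first, with "conf" (0 to 1); they miss things now and then, are a little off and sometimes report something else, mostly with a low value. They report only what shows in the picture. A call takes as long as a camera call.
- manip.find_in(target, picture): "rect" ([left, top, width, height] in pixels, round what is visible of it).
- manip.silhouettes(target, picture): "pixels" (480x640 bool, what is visible of it) and "rect" ([left, top, width, height] in pixels, round what is visible of it).
The state is a dict: "clock": time; "joints": joint angles; "qd": joint speeds; "effort": joint torques, N m; "eef_pos": TCP position; "eef_rot": TCP orientation; "wrist_force": force on the tool from outside, world axes, zero at the start; "moment": the same for the moment, N m; "finger_gap": finger opening in mm.
Only numpy, scipy, OpenCV 4.12 (cv2) and the standard library are available. Lean on these libraries where they do the work, as an engineer would, in place of code of your own. Each camera call takes 0.05 s, during which the arm holds its last target. There are 200 camera calls.

## Working session

There is one attempt and no reset: what is moved stays moved. The work goes in short steps, Python scripts to look and compute and a tool call to move; the robot and the scene stay as the last step left them, time stands still between calls to the robot, and variables do not carry over. Pictures are saved under pics/ and viewed, about 8 in all and at most 12, crops included, and the job is handed in when it is done.

Besides the shell and the picture viewer there is one more tool, called after "Call:" by a JSON object that holds its "method" and its "body". send_rows: Moves the arm, as the interface text tells. Its arguments: {"type":"object","properties":{"series":{"type":"array"},"newtons":{"type":"number"}},"required":["series"]}

```bash
mkdir -p pics; cat > h.py <<'E'
import numpy as np, cv2
from cell import manip
def ray(c,u,v):
    f=240/np.tan(np.radians(c['vfov'])/2)
    d=c['pose'][:3,:3]@np.array([(u-c['cx'])/f,(v-c['cy'])/f,1.]); return np.array(c['pose'])[:3,3],d/np.linalg.norm(d)
def atz(c,u,v,z):
    o,d=ray(c,u,v); return o+d*(z-o[2])/d[2]
def proj(c,p):
    f=240/np.tan(np.radians(c['vfov'])/2); P=np.linalg.inv(c['pose'])@np.append(p,1); return np.array([c['cx']+f*P[0]/P[2],c['cy']+f*P[1]/P[2]])
def tri(c1,a,c2,b):
    o1,d1=ray(c1,*a);o2,d2=ray(c2,*b)
    s=np.linalg.lstsq(np.c_[d1,-d2],o2-o1,rcond=None)[0]; p,q=o1+s[0]*d1,o2+s[1]*d2
    return (p+q)/2,np.linalg.norm(p-q)
E
python3 - <<'E'
from h import *
np.set_printoptions(precision=1,suppress=True)
s=manip.read_state();print(s)
for n in('scene','side'):
    c=manip.camera(n);cv2.imwrite(f'pics/{n}0.png',c['img'][:,:,::-1]);print(n,c['vfov'],c['cx'],c['cy'],np.array(c['pose']))
    for t in('rig','knob_centre','knob_near','knob_left','knob_right','knob_far','spool','spare_wheel','flux_jar'):
        print(t,[(np.round(r['rect']),round(r['conf'],2)) for r in manip.find_in(t,c)[:2]])
E
```

```text
{'clock': 0.0, 'joints': array([ 1.2,  0.3,  1.5, -0. ,  1.3, -0.1]), 'qd': array([ 0.,  0.,  0.,  0., -0.,  0.]), 'effort': array([  0. , -53.2, -35.3,   0.1,   0. ,   0. ]), 'eef_pos': array([187.4, 516.8, 212.9]), 'eef_rot': array([-3.1, -0. ,  2.8]), 'wrist_force': array([-0.5, -0.8, -0.5]), 'moment': array([-0.1, -0. ,  0.1]), 'finger_gap': 94.23439639615066}
scene 51.41510394437125 321.7896140210662 249.192906324115 [[  -0.2    0.7   -0.7 1383.7]
 [   1.     0.2   -0.2  179.9]
 [   0.    -0.7   -0.7  950.3]
 [   0.     0.     0.     1. ]]
rig [(array([261., 235.,  90.,  78.]), 0.92)]
knob_centre [(array([311., 233.,  25.,  38.]), 0.66)]
knob_near []
knob_left []
knob_right []
knob_far [(array([314., 239.,  14.,  17.]), 0.58), (array([348., 276.,  22.,  29.]), 0.21)]
spool [(array([347., 278.,  22.,  26.]), 0.61)]
spare_wheel [(array([339., 238.,  26.,  23.]), 0.68)]
flux_jar [(array([142., 246.,  20.,  23.]), 0.91)]
side 50.65671336253892 318.86308981462105 232.14302380175718 [[   0.8   -0.4    0.4   10.2]
 [  -0.5   -0.6    0.6 -787.7]
 [   0.    -0.7   -0.7 1042.7]
 [   0.     0.     0.     1. ]]
rig [(array([284., 218.,  89.,  86.]), 0.83)]
knob_centre [(array([309., 219.,  17.,  40.]), 0.94)]
knob_near [(array([282., 218.,  90.,  86.]), 0.49), (array([310., 228.,   7.,  13.]), 0.44)]
knob_left []
knob_right []
knob_far []
spool [(array([296., 219.,  15.,  21.]), 0.77)]
spare_wheel [(array([255., 260.,  27.,  20.]), 0.59)]
flux_jar [(array([437., 354.,  27.,  33.]), 0.67)]
```

```bash
python3 - <<'E'
import cv2,numpy as np
a=cv2.imread('pics/scene0.png')[190:340,220:420];b=cv2.imread('pics/side0.png')[180:330,240:440]
cv2.imwrite('pics/crop0.png',np.hstack([cv2.resize(x,None,fx=2,fy=2*1,interpolation=cv2.INTER_CUBIC) if 0 else cv2.resize(x,(400,300),interpolation=cv2.INTER_CUBIC) for x in(a,b)]))
from h import *
# rig yaw/centre from silhouettes on scene
for n in('scene','side'):
    c=manip.camera(n)
    for t in('rig','knob_centre'):
        r=manip.silhouettes(t,c)
        if r: np.save(f'{n}_{t}.npy',r[0]['pixels']); print(n,t,r[0]['rect'],r[0]['pixels'].sum(),r[0]['conf'])
    np.save(f'{n}_cam.npy',{k:c[k] for k in('vfov','cx','cy','pose')},allow_pickle=True)
E
```

```text
scene rig [161.7, 208.4, 39.8, 35.0] 337 0.7
scene knob_centre [311.4, 233.4, 24.4, 38.0] 393 0.78
side rig [286.7, 219.1, 86.2, 85.2] 4675 0.58
side knob_centre [312.2, 217.4, 16.6, 44.3] 374 0.94
```

View pics/crop0.png

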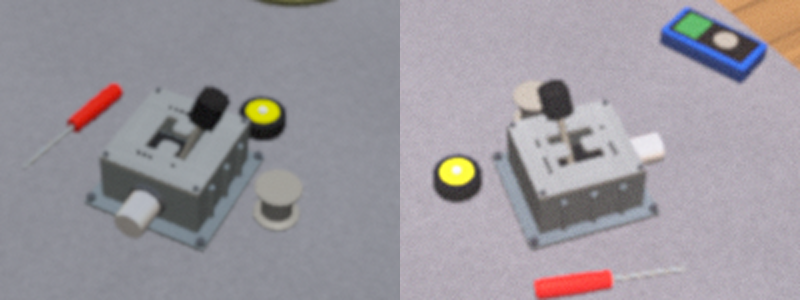

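View pics/scene0.png

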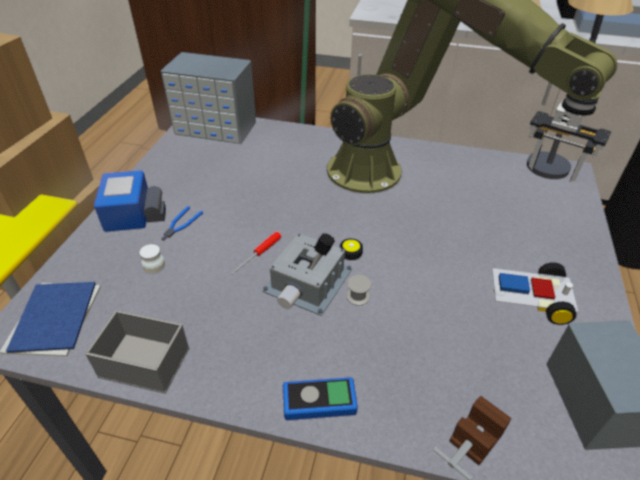

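The crops show the rig with its motor on the far side. The lever leans near-left: knob at about (324,243) in scene and (317,230) in side. I'll fit the rig pose from the corner pixels I read off.

```bash
cat > fit.py <<'E'
from h import *
from scipy.optimize import least_squares
np.set_printoptions(precision=2,suppress=True)
C={n:np.load(f'{n}_cam.npy',allow_pickle=True).item() for n in('scene','side')}
P,F=(72,68,80),(90,85,4)
O=[('scene',P,1,-1,271.5,268.5),('scene',P,1,1,326,279),('scene',P,-1,1,345,251),('scene',P,-1,-1,298.5,235),
('scene',F,1,-1,265,290),('scene',F,1,1,320,311.5),('scene',F,-1,1,350,267.5),
('side',P,-1,1,294,242),('side',P,1,1,343,231),('side',P,1,-1,362.5,266),('side',P,-1,-1,307.5,276),
('side',F,-1,-1,306.5,301.5),('side',F,1,-1,367.5,285),('side',F,-1,1,289,258.5)]
def W(q,p):
    c,s=np.cos(q[2]),np.sin(q[2]);return np.array([q[0]+c*p[0]-s*p[1],q[1]+s*p[0]+c*p[1],p[2]])
def knob(a,f): return np.array([120*np.sin(f),-120*np.sin(a)*np.cos(f),20+120*np.cos(a)*np.cos(f)])
if __name__=='__main__':
    res=lambda q:np.concatenate([proj(C[n],W(q,(d[0]*sx,d[1]*sy,d[2])))-[u,v] for n,d,sx,sy,u,v in O])
    r=least_squares(res,[550,0,0],loss='soft_l1');q=r.x;print(q,res(q).reshape(-1,2))
    np.save('q.npy',q)
    k=((324.5,243.5),(317,230)); print('tri',tri(C['scene'],k[0],C['side'],k[1]))
    rk=lambda a:np.concatenate([proj(C[n],W(q,knob(*a)))-uv for n,uv in zip(('scene','side'),k)])
    r=least_squares(rk,[-.33,0]);print('lean',r.x,rk(r.x),W(q,knob(*r.x)))
E
python3 fit.py
```

```text
[526.99 -50.34  -0.23] [[-1.65 -0.69]
 [-6.62  8.08]
 [ 0.3  -1.11]
 [-0.04 -1.75]
 [-2.9   1.1 ]
 [ 1.87  4.04]
 [ 2.63  1.09]
 [-1.88 -0.53]
 [-0.38 -1.88]
 [-0.18 -1.58]
 [ 1.23  2.67]
 [-2.23  3.11]
 [ 1.58  1.55]
 [-4.23 -0.49]]
tri (array([521.05, -12.05, 134.53]), np.float64(1.532461299177633))
lean [-0.31 -0.12] [-0.28  0.39 -0.31  0.15] [520.85 -12.09 133.58]
```

```bash
cat > mv.py <<'E'
import sys
from fit import *
from scipy.spatial.transform import Rotation as Ro
def go(rx,ry,z):
    s=manip.read_state();R=Ro.from_euler('xyz',s['eef_rot']).as_matrix();q=np.load('q.npy')
    w=W(q,(rx,ry,z));d=R.T@(w-s['eef_pos'])
    yaw=np.arctan2(R[1,0],R[0,0]);t=(yaw-(q[2]+np.pi)+np.pi)%(2*np.pi)-np.pi
    c,si=np.cos(q[2]),np.sin(q[2]);e=s['eef_pos'][:2]-q[:2];f=s['wrist_force'];
    print('t',s['clock'],'rig-frame now',c*e[0]+si*e[1],-si*e[0]+c*e[1],s['eef_pos'][2],'F rig',c*f[0]+si*f[1],-si*f[0]+c*f[1],f[2],'gap',s['finger_gap'],'-> tool d',d,'turn deg',np.degrees(t),'world',w)
if __name__=='__main__':
    a=list(map(float,sys.argv[1:]))
    for i in range(0,len(a),3): go(*a[i:i+3])
E
python3 mv.py -95 25 260; python3 -c "
from h import *
print(np.round(manip.camera('wrist')['T_tool_cam'],2))"
```

```text
t 1.3 rig-frame now -461.39681310825796 473.6494757145739 213.41692347969834 F rig -0.31694074590065663 -0.3615037264106757 -0.544627373015155 gap 93.88082956323137 -> tool d [-415.37 -403.73  -46.57] turn deg -6.577107313651197 world [440.33  -4.08 260.  ]
[[  -0.     -0.96   -0.28   82.38]
 [   1.     -0.      0.      0.41]
 [  -0.     -0.28    0.96 -171.05]
 [   0.      0.      0.      1.  ]]
```

Call:
{"method": "send_rows", "body": {"series": [[[0, -40, -40, -47, 0], [0, -75, -75, -47, 0], [0, -110, -110, -47, 0], [0, -145, -145, -47, 0], [0, -180, -180, -47, 0], [0, -215, -215, -47, 0], [0, -250, -250, -47, 0], [0, -285, -285, -47, 0], [0, -320, -315, -47, -3], [0, -355, -345, -47, -6.6]]]}}

```text
clock: 2.35
eef_pos: [400.2, 76.7, 260.9]
eef_rot: [3.141, 0.001, 2.911]
wrist_force: [1.1, 1.1, 1.0]
finger_gap: 17.6
```

```bash
python3 mv.py -95 25 260
```

```text
t 2.35 rig-frame now -152.72911200659996 94.2858280441099 260.8842520473395 F rig 0.8360823645479064 1.29569183714172 0.9500301992468094 gap 17.558248301145298 -> tool d [-57.56 -69.43   0.92] turn deg 0.1391131047179772 world [440.33  -4.08 260.  ]
```

Call:
{"method": "send_rows", "body": {"series": [[[0, -30, -35, 0, 0], [0, -58, -69, 0, 0], [0, -58, -69, 0, 0], [0, -58, -69, 0, 0]]]}}

```text
clock: 2.75
eef_pos: [440.1, -2.2, 260.2]
eef_rot: [3.142, -0.001, 2.907]
wrist_force: [0.8, -0.2, 0.0]
finger_gap: 0.3
```

```bash
python3 - <<'E'
from mv import *
s=manip.read_state();c=manip.camera('wrist')
print(c['vfov'],c['cx'],c['cy'])
R=np.eye(4);R[:3,:3]=Ro.from_euler('xyz',s['eef_rot']).as_matrix();R[:3,3]=s['eef_pos']
np.save('wrist1.npy',{'vfov':c['vfov'],'cx':c['cx'],'cy':c['cy'],'pose':R@c['T_tool_cam']},allow_pickle=True)
cv2.imwrite('pics/w1.png',c['img'][:,:,::-1])
f=240/np.tan(np.radians(c['vfov'])/2);q=np.load('q.npy');I=np.linalg.inv(R@c['T_tool_cam'])
def pf(p):
    P=I@np.append(p,1);th=np.arctan2(np.hypot(P[0],P[1]),P[2]);u=P[:2]/np.hypot(P[0],P[1]);return np.array([c['cx'],c['cy']])+f*th*u
im=c['img'][:,:,::-1].copy()
for d in(P,F):
  for sx in(1,-1):
    for sy in(1,-1): 
        p=pf(W(q,(d[0]*sx,d[1]*sy,d[2])));print(d,sx,sy,p);cv2.circle(im,tuple(int(v) for v in p),2,(0,0,255),1)
p=pf(W(q,knob(-.31,-.12)));print(p);cv2.circle(im,tuple(int(v) for v in p),2,(0,255,0),1)
cv2.imwrite('pics/w1o.png',im);cv2.imwrite('pics/w1o2.png',cv2.resize(im,(800,600),interpolation=cv2.INTER_CUBIC))
E
python3 mv.py -95 25 260
```

```text
65.70646984690485 321.475031642456 242.38995318711454
(72, 68, 80) 1 1 [357.31 366.02]
(72, 68, 80) 1 -1 [239.31 364.62]
(72, 68, 80) -1 1 [362.51 245.38]
(72, 68, 80) -1 -1 [227.01 245.58]
(90, 85, 4) 1 1 [364.51 344.27]
(90, 85, 4) 1 -1 [239.18 343.29]
(90, 85, 4) -1 1 [370.32 212.15]
(90, 85, 4) -1 -1 [227.66 212.88]
[331.56 323.23]
t 2.8 rig-frame now -95.98009767516567 27.51072972747712 260.3659980750155 F rig -0.17113507294766198 -0.06447642810823719 0.8991639924677591 gap 0.5325495043303139 -> tool d [-0.98 -2.51  0.37] turn deg 0.0047197126538172035 world [440.33  -4.08 260.  ]
```

View pics/w1o2.png

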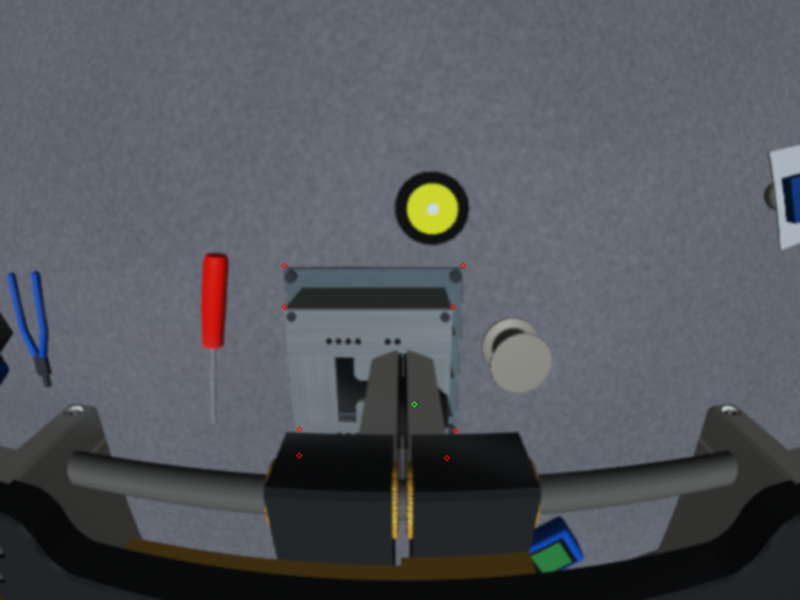

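Call:
{"method": "send_rows", "body": {"series": [[[0, 14, 8, 40, 0], [0, 14, 8, 80, 0], [0, 14, 8, 115, 0], [0, 14, 8, 134, 0], [0, 0, 8, 134, 0], [0, -17, 8, 134, 0], [0, -32, 8, 134, 0], [0, -32, 8, 134, 0]]]}}

```text
clock: 3.6
eef_pos: [473.8, -0.3, 126.6]
eef_rot: [3.141, 0.001, 2.911]
wrist_force: [-0.5, -0.1, 0.5]
finger_gap: 0.7
```

```bash
python3 mv.py -24 36 126; python3 - <<'E'
from h import *
I=[]
for n,(x,y) in (('scene',(250,190)),('side',(260,180))):
    c=manip.camera(n); r=manip.silhouettes('knob_centre',c);print(n,[(k['rect'],k['conf']) for k in r[:1]])
    I.append(cv2.resize(c['img'][y:y+130,x:x+130,::-1],(400,400),interpolation=cv2.INTER_CUBIC))
cv2.imwrite('pics/c2.png',np.hstack(I))
E
```

```text
t 3.6 rig-frame now -63.27684334199672 36.43095665438605 126.62355249163707 F rig -0.4906122808764226 -0.24701472275423686 0.5372200289932207 gap 0.6742455400216281 -> tool d [-39.28  -0.51   0.65] turn deg 0.12036155224441161 world [511.95  -9.77 126.  ]
scene [([311.3, 233.1, 22.8, 39.2], 0.57)]
side [([313.8, 227.9, 12.9, 24.9], 0.67)]
```

View pics/c2.png

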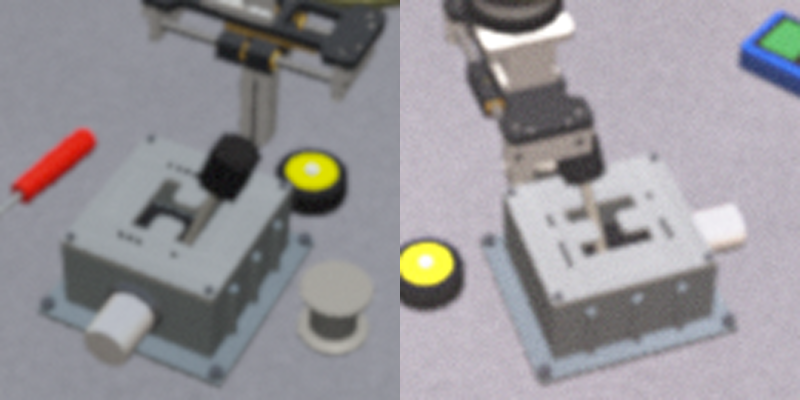

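The finger block stands directly on the near side of the knob (scene crop (230,165), side crop (580,160)), free of everything. Pushing it level now.

Call:
{"method": "send_rows", "body": {"series": [[[0, -8, 0, 0, 0], [0, -16, 0, 0, 0], [0, -22, 0, 0, 0], [0, -27, 0, 0, 0], [0, -31, 0, 0, 0], [0, -34, 0, 0, 0], [0, -34, 0, 0, 0]]]}}

```text
clock: 4.5
eef_pos: [506.5, -9.3, 126.3]
eef_rot: [-3.142, -0.0, 2.909]
wrist_force: [-0.5, -0.2, 1.3]
finger_gap: 0.5
```

```bash
python3 mv.py -23 36 126
```

```text
t 4.5 rig-frame now -29.464097090862087 35.212245526883706 126.30858576683212 F rig -0.47019924525424106 -0.3138636876769995 1.277794064750438 gap 0.525606751140667 -> tool d [-6.46  0.79  0.31] turn deg 0.017081847070241667 world [512.92 -10.   126.  ]
```

Call:
{"method": "send_rows", "body": {"series": [[[0, -2, 0, 0, 0], [0, -4, 0, 0, 0], [0, -6, 0, 0, 0]]]}}

```text
clock: 4.8
eef_pos: [512.2, -10.6, 126.5]
eef_rot: [3.142, -0.0, 2.909]
wrist_force: [-2.3, 1.1, 1.8]
finger_gap: 0.2
```

```bash
python3 mv.py -23 36 126; cat > look.py <<'E'
from fit import *
q=np.load('q.npy')
import sys
c={};I=[];k=[]
for n,(x,y) in (('scene',(250,190)),('side',(260,180))):
    c[n]=manip.camera(n); r=manip.silhouettes('knob_centre',c[n])
    I.append(cv2.resize(c[n]['img'][y:y+130,x:x+130,::-1],(400,400),interpolation=cv2.INTER_CUBIC))
    if r: print(n,r[0]['rect'],r[0]['conf'])
    g=c[n]['img'].max(2)[y:y+130,x:x+130]
for a in(-.33,.33):
  for f in(-.38,-.1,0,.1,.38): print(a,f,*[proj(c[n],W(q,knob(a,f))) for n in c])
cv2.imwrite(sys.argv[1],np.hstack(I))
E
python3 look.py pics/c3.png
```

```text
t 4.8 rig-frame now -23.57555611399276 35.26133552676371 126.50125740096671 F rig -2.5338129834572753 0.5220250756111237 1.8413296427015748 gap 0.24515887685419493 -> tool d [-0.58  0.74  0.5 ] turn deg 0.02076602564257292 world [512.92 -10.   126.  ]
scene [309.9, 237.9, 22.8, 34.3] 0.92
side [322.8, 227.0, 9.1, 33.3] 0.79
-0.33 -0.38 [329.71 239.12] [305.68 234.99]
-0.33 -0.1 [324.75 245.16] [317.34 229.32]
-0.33 0 [322.57 248.02] [321.71 228.06]
-0.33 0.1 [320.21 251.22] [326.09 227.21]
-0.33 0.38 [312.87 261.64] [338.09 227.11]
0.33 -0.38 [303.94 230.07] [315.05 254.55]
0.33 -0.1 [296.67 235.13] [327.85 250.04]
0.33 0 [294.21 237.82] [332.43 248.78]
0.33 0.1 [291.86 240.94] [336.91 247.74]
0.33 0.38 [286.18 251.7 ] [348.53 246.04]
```

View pics/c3.png

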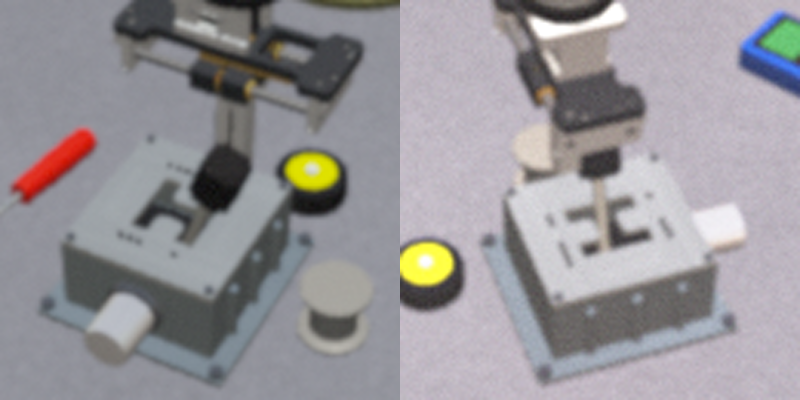

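Knob at scene crop (221,178), i.e. fore ≈ 0.0–0.03: level with the cross slot. Next I back off, go around to the left side.

Call:
{"method": "send_rows", "body": {"series": [[[0, 12, 0, 0, 0], [0, 28, 0, 0, 0], [0, 28, 28, 0, 0], [0, 28, 56, 0, 0], [0, 5, 56, 0, 0], [0, -15, 56, 0, 0], [0, -26, 56, 0, 0], [0, -26, 56, 0, 0]]]}}

```text
clock: 5.8
eef_pos: [551.1, 37.6, 126.1]
eef_rot: [-3.142, 0.0, 2.909]
wrist_force: [-0.1, 0.6, 1.2]
finger_gap: 0.5
```

```bash
python3 mv.py 2 30 126 2 -3 126; python3 look.py pics/c4.png | head -2
```

```text
t 5.8 rig-frame now 3.1684064289930696 91.14303457495751 126.14222657309104 F rig -0.19210481851868516 0.5529897909482472 1.2053389123715148 gap 0.5399692174049985 -> tool d [  1.17 -61.14   0.15] turn deg 0.0036368103733752724 world [535.86 -21.61 126.  ]
t 5.8 rig-frame now 3.1684064289930696 91.14303457495751 126.14222657309104 F rig -0.19210481851868516 0.5529897909482472 1.2053389123715148 gap 0.5399692174049985 -> tool d [  1.17 -94.14   0.15] turn deg 0.0036368103733752724 world [528.24 -53.72 126.  ]
scene [311.7, 236.5, 18.3, 34.3] 0.56
side [316.8, 217.4, 14.9, 44.4] 0.71
```

Push right as far as mid-gate, then check.

Call:
{"method": "send_rows", "body": {"series": [[[0, 1, -12, 0, 0], [0, 1, -20, 0, 0], [0, 1, -27, 0, 0], [0, 1, -34, 0, 0], [0, 1, -41, 0, 0], [0, 1, -47, 0, 0], [0, 1, -53, 0, 0], [0, 1, -58, 0, 0]]]}}

```text
clock: 6.8
eef_pos: [535.8, -18.8, 126.4]
eef_rot: [-3.141, -0.0, 2.909]
wrist_force: [0.3, 3.1, 1.6]
finger_gap: 0.5
```

```bash
python3 mv.py 2 -3 126; python3 look.py pics/c4.png | head -2
```

```text
t 6.8 rig-frame now 1.3494190703489597 32.68994096707363 126.39548387295375 F rig -0.46437787755208304 3.063107642149801 1.6121842477841257 gap 0.49093083153709494 -> tool d [ -0.64 -35.69   0.4 ] turn deg 0.017029732590473964 world [528.24 -53.72 126.  ]
scene [301.8, 231.5, 10.5, 31.7] 0.83
side [320.8, 227.4, 14.2, 31.1] 0.84
```

View pics/c4.png

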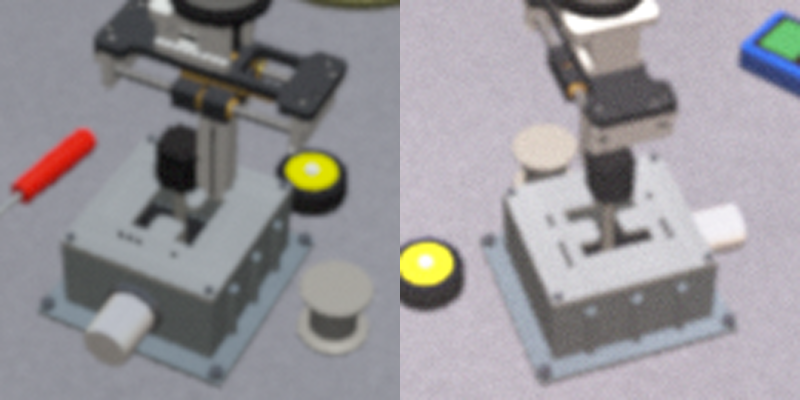

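Lever stands upright mid-gate, 3 N. Continuing into the right arm.

Call:
{"method": "send_rows", "body": {"series": [[[0, 0, -6, 0, 0], [0, 0, -12, 0, 0], [0, 0, -18, 0, 0], [0, 0, -23, 0, 0], [0, 0, -28, 0, 0], [0, 0, -32, 0, 0], [0, 0, -34, 0, 0]]]}}

```text
clock: 7.7
eef_pos: [527.9, -51.8, 126.2]
eef_rot: [-3.142, -0.001, 2.909]
wrist_force: [0.6, 2.0, -1.1]
finger_gap: 0.3
```

```bash
python3 mv.py 2 -3 126; python3 look.py pics/c5.png | head -2
```

```text
t 7.7 rig-frame now 1.2248695600824362 -1.1943622060871586 126.20566349289558 F rig 0.16428837345242914 2.1126946587352218 -1.1201997922598002 gap 0.32615833039221737 -> tool d [-0.78 -1.81  0.21] turn deg 0.005483192585920324 world [528.24 -53.72 126.  ]
scene [284.4, 227.3, 21.9, 35.3] 0.56
side [323.9, 238.5, 17.6, 21.3] 0.87
```

View pics/c5.png

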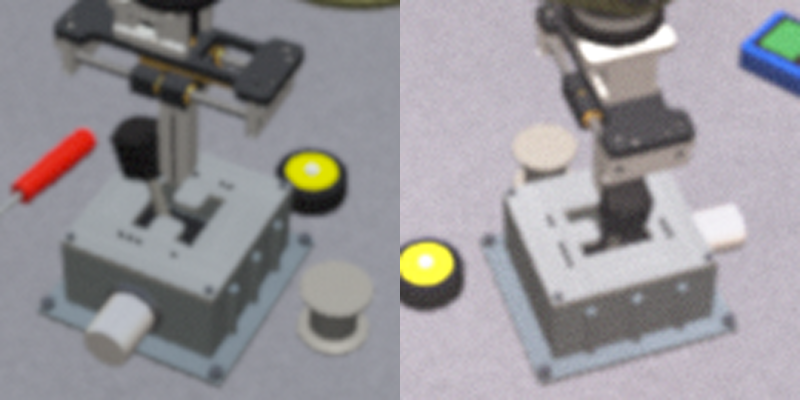

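Call:
{"method": "send_rows", "body": {"series": [[[0, 0, -2, 0, 0], [0, 0, -2, 0, 0], [0, 0, 10, 0, 0], [0, 0, 22, 0, 0], [0, 25, 22, 0, 0], [0, 53, 22, 0, 0], [0, 53, -8, 0, 0], [0, 53, -36, 0, 0], [0, 53, -36, 0, 0]]]}}

```text
clock: 8.8
eef_pos: [468.1, -75.3, 126.7]
eef_rot: [-3.141, 0.0, 2.908]
wrist_force: [0.8, -0.3, -0.0]
finger_gap: 0.1
```

```bash
python3 mv.py -27 -37 126 14 -37 126; python3 look.py pics/c6.png | head -2
```

```text
t 8.8 rig-frame now -51.562036853914044 -37.926201284210286 126.68573805447359 F rig 0.8502383707827487 -0.059039381863862594 -2.5196100070776217e-05 gap 0.12220192975367006 -> tool d [-24.56   0.95   0.7 ] turn deg -0.05188036767250349 world [492.17 -80.1  126.  ]
t 8.8 rig-frame now -51.562036853914044 -37.926201284210286 126.68573805447359 F rig 0.8502383707827487 -0.059039381863862594 -2.5196100070776217e-05 gap 0.12220192975367006 -> tool d [-65.56   0.99   0.71] turn deg -0.05188036767250349 world [532.07 -89.57 126.  ]
scene [287.1, 227.0, 16.1, 34.6] 0.59
side [325.0, 245.5, 15.5, 14.0] 0.47
```

View pics/c6.png

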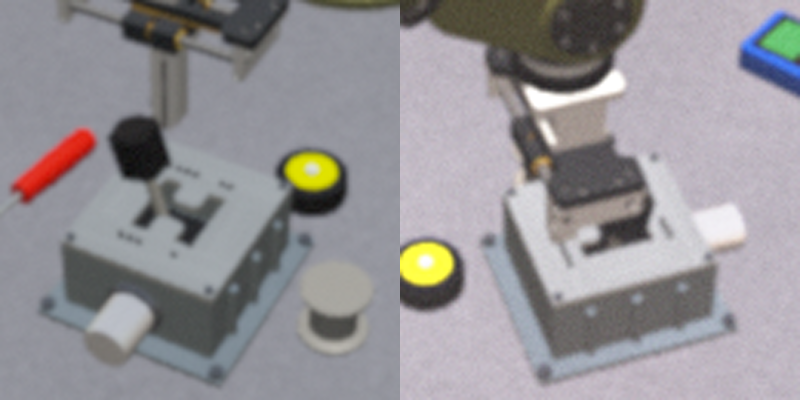

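Knob at scene crop (140,148): right arm, fore ≈ 0, with the finger behind it. Now forward.

Call:
{"method": "send_rows", "body": {"series": [[[0, -12, 0, 0, 0], [0, -21, 0, 0, 0], [0, -28, 0, 0, 0], [0, -35, 0, 0, 0], [0, -42, 0, 0, 0], [0, -49, 0, 0, 0], [0, -55, 0, 0, 0], [0, -59, 0, 0, 0], [0, -61, 0, 0, 0]]]}}

```text
clock: 9.9
eef_pos: [527.7, -88.3, 126.1]
eef_rot: [3.142, -0.001, 2.909]
wrist_force: [-3.0, 0.5, -1.3]
finger_gap: 0.5
```

```bash
python3 mv.py 14 -37 126
```

```text
t 9.9 rig-frame now 9.483062292132807 -36.74783902008905 126.12598637194164 F rig -3.061212892895929 -0.18821396102059718 -1.2672174575174728 gap 0.4868397485990199 -> tool d [-4.52 -0.25  0.12] turn deg 0.02246689825319869 world [532.07 -89.57 126.  ]
```

Call:
{"method": "send_rows", "body": {"series": [[[0, -2, 0, 0, 0], [0, -4, 0, 0, 0], [0, -5, 0, 0, 0]]]}}

```text
clock: 10.2
eef_pos: [532.6, -89.4, 126.5]
eef_rot: [-3.142, 0.0, 2.909]
wrist_force: [-3.4, 1.1, -0.0]
finger_gap: 0.4
```

Call:
{"method": "send_rows", "body": {"series": [[[0, -1, 0, 0, 0], [0, -2, 0, 0, 0], [0, -2, 0, 0, 0]]]}}

```text
clock: 10.5
eef_pos: [534.5, -89.9, 126.5]
eef_rot: [3.142, 0.0, 2.909]
wrist_force: [-2.4, 0.3, -0.4]
finger_gap: 0.2
```

Call:
{"method": "send_rows", "body": {"series": [[[0, -1, 0, 0, 0], [0, -2, 0, 0, 0], [0, -2, 0, 0, 0]]]}}

```text
clock: 10.8
eef_pos: [536.0, -90.2, 126.2]
eef_rot: [3.142, -0.001, 2.909]
wrist_force: [-6.1, 1.0, -1.4]
finger_gap: 0.4
```

Call:
{"method": "send_rows", "body": {"series": [[[0, -1, 0, 0, 0], [0, -1.5, 0, 0, 0], [0, -1.5, 0, 0, 0]]]}}

```text
clock: 11.1
eef_pos: [537.0, -90.4, 125.9]
eef_rot: [3.142, -0.003, 2.909]
wrist_force: [-7.9, 1.4, -0.6]
finger_gap: 0.9
```

```bash
python3 mv.py 14 -37 126;python3 look.py pics/c7.png | head -2
```

```text
t 11.1 rig-frame now 19.02528301161488 -36.67684900906565 125.93211194050738 F rig -8.059888555323191 -0.43839183882872024 -0.5827167342310513 gap 0.8923084745105134 -> tool d [ 5.03 -0.32 -0.05] turn deg 0.028761102899503177 world [532.07 -89.57 126.  ]
scene [277.5, 240.4, 22.8, 26.5] 0.61
side [335.3, 244.9, 22.3, 14.1] 0.57
```

View pics/c7.png

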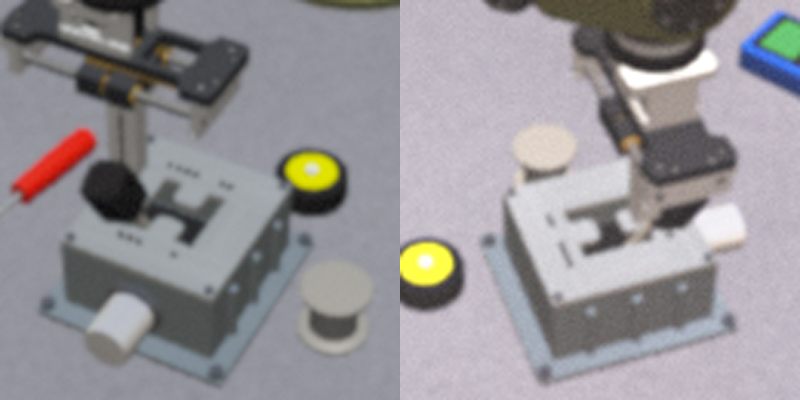

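Force has risen to 8 N and the knob is at scene (286.7,251.7), against a predicted (286.2,251.7) for fully home. One firmer nudge, then straight back and up.

Call:
{"method": "send_rows", "body": {"series": [[[0, -1, 0, 0, 0], [0, -2, 0, 0, 0], [0, -2, 0, 0, 0]]]}}

```text
clock: 11.6
eef_pos: [538.5, -90.7, 125.6]
eef_rot: [3.141, -0.004, 2.909]
wrist_force: [-10.3, 3.7, -1.7]
finger_gap: 0.3
```

Call:
{"method": "send_rows", "body": {"series": [[[0, 10, 0, 0, 0], [0, 30, 0, 0, 0], [0, 70, 0, 0, 0], [0, 90, 0, -25, 0], [0, 110, 0, -70, 0], [0, 110, 0, -110, 0], [0, 110, 0, -110, 0], [0, 110, 0, -110, 0]]]}}

```text
clock: 12.4
eef_pos: [433.1, -65.9, 237.0]
eef_rot: [-3.142, 0.003, 2.909]
wrist_force: [0.0, -0.4, -0.5]
finger_gap: 0.7
```

```bash
python3 mv.py 14 -37 126;python3 look.py pics/c8.png
```

```text
t 12.4 rig-frame now -87.75846642375501 -36.79407473071342 237.02466009183658 F rig 0.12125589905593702 -0.351058075809032 -0.45990573189419215 gap 0.6864951994364934 -> tool d [-101.42   -0.24  111.33] turn deg 0.020976540075986327 world [532.07 -89.57 126.  ]
scene [234.8, 234.1, 45.0, 40.6] 0.18
side [337.2, 236.1, 24.7, 22.2] 0.53
-0.33 -0.38 [329.71 239.12] [305.68 234.99]
-0.33 -0.1 [324.75 245.16] [317.34 229.32]
-0.33 0 [322.57 248.02] [321.71 228.06]
-0.33 0.1 [320.21 251.22] [326.09 227.21]
-0.33 0.38 [312.87 261.64] [338.09 227.11]
0.33 -0.38 [303.94 230.07] [315.05 254.55]
0.33 -0.1 [296.67 235.13] [327.85 250.04]
0.33 0 [294.21 237.82] [332.43 248.78]
0.33 0.1 [291.86 240.94] [336.91 247.74]
0.33 0.38 [286.18 251.7 ] [348.53 246.04]
```

View pics/c8.png

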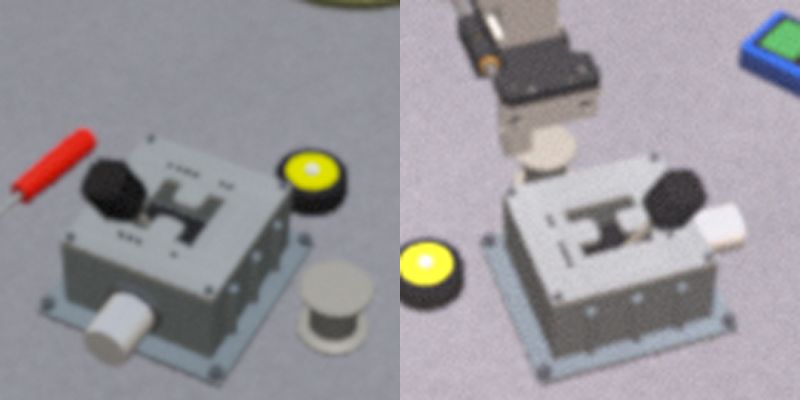

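The lever is fully forward in slot 3: knob at scene (287,251) and side (349,244), against a predicted (286,252) and (349,246). The arm is clear. Handing in.

```bash
python3 -c "
from cell import manip
print(manip.sign_off())"
```

```text
the job is handed in; nothing more can be done
None
```

The lever is fully home in third, and I handed the job in at about 12.5 s of the 58 s allowed. With the gripper shut, I pushed the knob from its near side until level with the cross slot. I then pushed it from its left side into the right-hand arm, and from its near side again, forward to the stop.

- **Final position:** with the arm clear, the knob's image position is within about 2 px of the prediction for fully home in both the scene and side cameras. At the stop the push force rose from about 3 N to 10 N.
- **Fourth slot:** the scene picture taken after the crossing showed the lever at about mid cross slot. I saw no sign of it running into the fourth slot.
- **Release:** the arm backed off and up, and the wrist force read about 0.
- **Bystanders:** the screwdriver, spare wheel and spool look unmoved in the last crops. I didn't check the robot car, cutters and flux jar again, but the arm stayed well clear of them.
- **Checks that disagreed:**
  - Full home came about 5–6 mm later than I had calculated for the finger, though the knob pictures and the force rise agree.
  - The network's last scene detection of the knob was poor (confidence 0.18), so I read the knob's position from the picture by eye.

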